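Tip washed gudgeon pins out of the wash basket into the lined tray

ROBOT

A 6-joint arm with a two-finger parallel gripper is mounted at the origin on a cart in front of the work surface, level with it; the furniture and walls round the work are solid. World frame = base frame: x ahead of the robot, y to its left, z up, the work surface at z = 0. Lengths are in m, angles in degrees, forces in N, time in s.
With the tool pointing down it reaches from about 0.375 to 0.9 m from the base axis. Payload 3.1 kg.
Tool frame: the origin (TCP) lies at the very end of the fingers, on their centre line; the grasp point (between the pads) lies 19 mm behind it (bot.hold_point_z is the z of the grasp point in the tool frame, in m); z points along the fingers, y is the line along which they close (so a half turn about z gives the same grasp; the last joint's range is limited). The gripper opens to 87 mm and grips with 3 to 60 N. Pads are 19 mm wide; open, the fingers measure 117 mm over their backs; the gripper's body (75 mm by 190 mm) begins 51 mm behind the grasp point.
Start: joints at [53.314, 30.224, 82.088, -0, 67.689, -10.227], TCP at [0.278, 0.56, 0.223] pointing down, gripper open.
Joint ranges: [-176.69, 176.69], [-43.24, 126.21], [12.49, 139.97], [-82, 262], [0, 151.66], [-163.58, 163.58]. Speed limits (degrees/s): [159.86, 159.86, 180, 180, 180, 180].

INTERFACE

Orientations are given as a 3x3 rotation matrix whose columns are the frame's x, y, z axes.
In Python, from rig import bot, capture, camera_model gives the robot as it stands.
- The arm moves only by the tool apply_moves, never from a script. Its argument "plan" is text: rows parted by semicolons, each of 6 numbers parted by spaces: the shift along the tool's x, y, z in units of 0.05 m (1.0 is 0.05 m), then the turn, a rotation vector about the tool's x, y, z in units of 360 degrees (1.0 is 360 degrees). In form: dx dy dz ax ay az; .... A call has 1 to 10 rows; each row shifts and turns the commanded pose from where the row before left it, along the tool's axes as they then stand; what a row does not reach is not made up. A row lasts 1/12 s, in which the tool goes at most 41.7 mm and 7.16 degrees, less where a joint would pass 70% of its speed; a pose out of reach is approached as far as the arm can. A call with a number of a shift or a turn outside -1 to 1 is refused whole. A call with a gripper value outside its range is refused whole. "gripper" is the gripper command: -1 is shut, 1 is fully open, values between are in proportion, set as the call begins (left out, the last holds). The fingers move at their own pace and stop on an object; the grip force is fixed at half the most. Time passes only in rows, so rows that do not move let the fingers close. It gives the time, the measured TCP pose, the force, the opening and the grip force at its end, in the units of the state.
- bot.read_state(): the state, without advancing time (a new reading comes with each control period).
- capture(name): name is "scene" or "side" or "wrist"; returns the picture (420x560x3 uint8, red, green, blue); there is no depth.
- camera_model(name): a dict with "vertical_fov" (degrees; the focal length in pixels is half the picture's height over the tangent of half this angle, whatever the lens; pixels are square), "cx", "cy" (the principal point, pixels), "dist" ([k1, k2, p1, p2, k3] as OpenCV has them; the pictures are not rectified), "position" and "rotation" of the camera in the world; the wrist camera has in their place "hand_eye" (4x4, takes a point from camera to tool coordinates, whose origin is the TCP and whose axes are the flange's). Camera axes: x right, y down, z forward; pixel columns grow to the right and rows downward; lengths in m; the calibration is good to about 2 mm. A picture is of the moment at which its call begins: read the wrist's pose just before it. camera_model takes no time and is no camera call.
- bot.hand_in(): hands the job in; it is judged then, once.
The state is a dict: "time_s": time; "joint_positions": joint angles; "qvel": joint speeds; "tau": joint torques, N m; "position": TCP position; "tcp_rot": TCP orientation; "force": force on the tool from outside, world axes, zero at the start; "moment": the same for the moment, N m; "opening": opening from 0.0 (shut) to 1.0 (fully open); "grasp_force": force on a finger pad.
Only numpy, scipy, OpenCV 4.12 (cv2) and the standard library are available. Lean on these libraries where they do the work, as an engineer would, in place of code of your own. Each camera call takes 0.05 s, during which the arm holds its last target. There are 200 camera calls.

TASK

Lift the wire basket straight up out of the deep well of the drained parts washer, tip it spout first low over the lined tray until all three washed gudgeon pins have rolled out and lie in it, then set the empty basket upright crosswise on the washer's rim, a quarter turn from how it sat and centred over the well, so that it drains back. Keep the fingers off the clean ground pins, do not drop them or throw them about, and leave the other things on the bench where they are.

Things in the scene. Friction and masses are not known exactly. Their poses are not given: they have to be found in the camera images.
- washer_tank: drained bench-top ultrasonic parts washer, fixed: aluminium box 190 (x) x 140 (y) x 112 mm high, black panel with two dials on its -x face. Origin at the centre of its underside, z up. Its open well is central, 146 long (x) x 86 wide (y), floor 25 above the bench, so 87 deep; the rim round it is flat, 22 wide at the x ends, 27 at the y sides
- tank_rim (a point): centre of the well's mouth at the height of the washer's flat rim (112 above the bench); axes as the washer's
- basket: steel wire-mesh basket 140 mm long (x), 81 wide (y), mesh walls 50 high, about 0.22 kg empty, with a rigid bail and blue grip, 121 high in all. Origin at the centre of its footprint, at the underside of its runners; z up, spout at -x, closed back at +x. It starts on the floor of the washer's well, its axes along the washer's, with about 2 to 3 mm of play all round
- basket_grip (a point): centre of the basket's blue grip, a flat bar 14 mm thick (basket x), 70 long (y), 26 high, to be pinched from above across its 14 mm. It lies at x = +8, y = 0, z = 108 mm of the basket, so 21 above the washer's rim at the start; axes as the basket's. The bail legs come down from its ends at y = +-38
- basket_spout (a point): middle of the pouring lip's edge, x = -70, y = 0, z = 19 mm of the basket, which pours towards its own -x. Inside, the floor is flat (6 above the underside) from x = 68 to -30, then an 18 degree ramp rises to the lip; the sides draw in from 76 to 68 apart there and above the lip the front is open. Level, the pins stay in; tipped past 20 degrees they start to roll out, 30 to 35 empties it
- basket_base (a point): middle of the basket's two straight runners, at their underside (x = +4, y = 0, z = 0 of the basket): the point to bring over the middle of the well when the basket is laid crosswise. The runners lie along basket x from -61 to +68, 61 apart over all
- pin_1: polished steel gudgeon pin, a bored cylinder 22 in diameter and 60 long, about 0.09 kg, which rolls easily; origin at its centre, its y axis along its length. It starts lying across the basket floor (its y along the basket's y, 17 above the basket's underside), nearest the spout
- pin_2: a second pin, the same, in the middle
- pin_3: a third pin, the same, nearest the back
- tray: shallow grey tray lined with ribbed black rubber, fixed; 180 (x) x 130 (y) x 38 mm high on rubber feet, walls 3 thick. Origin at the centre of its underside, at bench height, z up; the lining is 18 above the bench, so a pin lying on it has its centre 29 above the bench
- marker: yellow marker with black cap lying on the bench, 140 long (y), 18 thick, a bystander; origin at the centre of its underside
- knurled_ring: grey knurled ring lying flat, 74 in diameter, 20 high, a bystander; origin at the centre of its underside
- tape_roll: roll of tan tape lying flat, 104 in diameter, 25 high, a bystander; origin at the centre of its underside
There are look-alikes about, which are no part of the job. Leave any yellow look-alike of the pin_3 alone.

How it is judged:
By the outcome, as a careful person would: the job done as asked, in the order asked, and still so for the second after the job is handed in, with the robot touching nothing.
It also fails if it takes over 51 s, if anything falls off the work surface, if the arm or the gripper's body presses on something with over 40 N, if the wrist force passes 120 N, or if a joint passes its speed limit or range.

## Working session

There is one attempt and no reset: what is moved stays moved. The work goes in short steps, Python scripts to look and compute and a tool call to move; the robot and the scene stay as the last step left them, time stands still between calls to the robot, and variables do not carry over. Pictures are saved under pics/ and viewed, at most 10 in all, crops included, and the job is handed in when it is done.

Besides the shell and the picture viewer there is one more tool, called after "Request:" as name(argument=value, ...) on one line, values as JSON. apply_moves: Moves the arm, as the interface text tells. Its arguments: {"type":"object","properties":{"plan":{"type":"string"},"gripper":{"type":"number"}},"required":["plan"]}

```bash
mkdir -p pics; ls; cat > h.py <<'E'
import numpy as np, cv2
from rig import bot, capture, camera_model
def cam(n):
    m=camera_model(n); f=210/np.tan(np.radians(m["vertical_fov"]/2))
    K=np.array([[f,0,m["cx"]],[0,f,m["cy"]],[0,0,1]]); d=np.array(m["dist"],float)
    if "hand_eye" in m:
        s=bot.read_state(); T=np.eye(4); T[:3,:3]=s["tcp_rot"]; T[:3,3]=s["position"]
        T=T@np.array(m["hand_eye"]); R,p=T[:3,:3],T[:3,3]
    else: R,p=np.array(m["rotation"]),np.array(m["position"])
    return K,d,R,p
def ray(c,uv):
    K,d,R,p=c; x=cv2.undistortPoints(np.array(uv,float).reshape(-1,1,2),K,d).reshape(-1,2)
    return p,(R@np.c_[x,np.ones(len(x))].T).T
def onz(c,uv,z):
    p,r=ray(c,uv); return p+r*((z-p[2])/r[:,2])[:,None]
def proj(c,P):
    K,d,R,p=c; q=(np.array(P,float).reshape(-1,3)-p)@R
    return cv2.projectPoints(q,np.zeros(3),np.zeros(3),K,d)[0].reshape(-1,2)
E
python3 - <<'E'
from h import *
s=bot.read_state(); print(s, bot.hold_point_z)
for n in("scene","side","wrist"):
    c=cam(n); im=capture(n); cv2.imwrite(f"pics/{n}0.png",im[:,:,::-1]); print(n,c[3],c[2].tolist(),c[0][0,0])
E
```

```text
pics
{'time_s': 0.0, 'joint_positions': array([ 5.33136082e+01,  3.02772597e+01,  8.21565420e+01, -9.10335807e-04,
        6.76875708e+01, -1.02270266e+01]), 'qvel': array([-0.04210561,  0.06719449, -0.1335815 ,  0.08999978,  0.00384485,
        0.05793165]), 'tau': array([-1.01966998e-03, -4.40041280e+01, -1.76589096e+01,  6.32192334e-02,
        5.83365059e-02, -1.39189292e-04]), 'position': array([0.27801153, 0.55895286, 0.22158905]), 'tcp_rot': array([[-8.95253053e-01,  4.45556281e-01, -1.25378769e-03],
       [ 4.45557898e-01,  8.95251497e-01, -1.70752238e-03],
       [ 3.61657988e-04, -2.08729963e-03, -9.99997756e-01]]), 'force': array([-0.24626496, -0.31986617, -1.0654761 ]), 'moment': array([0.06246424, 0.04638251, 0.03120629]), 'grasp_force': 0.0, 'opening': 1.001832636187883} -0.0187
scene [ 0.12103844 -0.47947761  0.78146405] [[0.6866324215517934, -0.5449077454362499, 0.481260289902983], [-0.7269910706552639, -0.5105759942554527, 0.4591254047398909], [-0.004461038156436548, -0.6651223218729309, -0.7467210965848815]] 396.7736365329218
side [ 0.51228477 -1.20532628  1.07368316] [[0.9998133980717436, -0.0069463067863863035, 0.018025478031463947], [-0.01836168054225641, -0.631621413781916, 0.7750595063218036], [0.0060014768097117616, -0.7752458567926456, -0.6316310978743365]] 543.5331673289794
wrist [0.20667868 0.59729614 0.38381021] [[0.44465917044266123, 0.8563900962804684, 0.2624389931659784], [0.8956967279800865, -0.42436918458731776, -0.13280875972036219], [-0.002365084990047462, 0.2941203803979304, -0.9557654566929928]] 344.55754308171487
```

View pics/scene0.png

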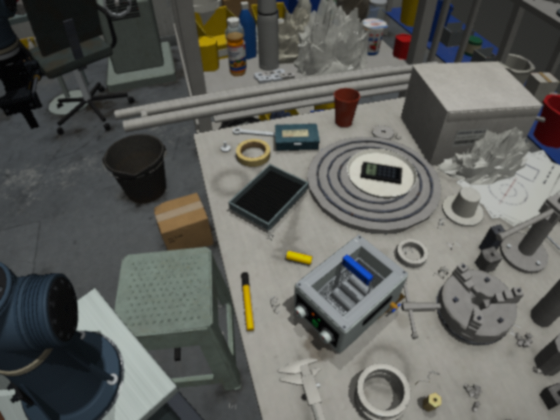

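View pics/side0.png

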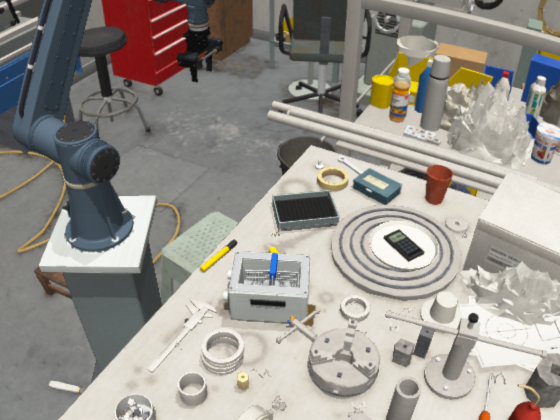

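The scene view shows the washer at about (350,290) with the blue grip at (357,268), and the tray at (269,195). The marker is at (248,300), a yellow look-alike pin at (298,258), the ring at (411,253) or the larger one at (383,390), and the tape at (252,151). The side view has the washer at (269,285), grip at (273,267) and tray at (305,210).

Candidates for the grip are the blue bar at (357,268) and the blue tool tip beside the washer at (395,305). Only the first stands over the well.

```bash
python3 - <<'E'
from h import *
A=cv2.imread("pics/scene0.png");B=cv2.imread("pics/side0.png")
a=cv2.resize(A[225:355,285:415],None,fx=3.07,fy=3.07,interpolation=cv2.INTER_CUBIC)
b=cv2.resize(B[235:335,220:320],None,fx=4,fy=4,interpolation=cv2.INTER_CUBIC)
cv2.imwrite("pics/c1.png",np.hstack([a[:399,:399],b[:399]]))
P=[];C=[]
for n,I,(x0,y0,x1,y1) in(("scene",A,(335,245,380,290)),("side",B,(260,245,290,290))):
    h=cv2.cvtColor(I,cv2.COLOR_BGR2HSV); m=np.zeros(h.shape[:2],np.uint8)
    m[y0:y1,x0:x1]=cv2.inRange(h,(105,150,60),(125,255,255))[y0:y1,x0:x1]
    y,x=np.nonzero(m); print(n,len(x),x.mean(),y.mean(),cv2.minAreaRect(np.c_[x,y].astype(np.float32)))
    c=cam(n); p,r=ray(c,[x.mean(),y.mean()]); P.append(p); C.append(r[0]/np.linalg.norm(r[0]))
t=np.linalg.lstsq(np.c_[C[0],-C[1]],P[1]-P[0],rcond=None)[0]
q=[P[i]+C[i]*t[i] for i in(0,1)]; print("grip",q, np.linalg.norm(q[0]-q[1]))
# tray: dark interior
for n,I,(x0,y0,x1,y1) in(("scene",A,(225,160,312,232)),("side",B,(268,188,342,232))):
    g=cv2.cvtColor(I,cv2.COLOR_BGR2GRAY); m=np.zeros_like(g); m[y0:y1,x0:x1]=(g[y0:y1,x0:x1]<60)*255
    k=max(cv2.findContours(m,0,2)[0],key=cv2.contourArea); 
    ap=cv2.approxPolyDP(k,4,True).reshape(-1,2); w=onz(cam(n),ap,0.038); print(n,cv2.contourArea(k),ap.tolist(),w.round(3).tolist(),onz(cam(n),cv2.minAreaRect(k)[0],.025))
    for z in(.018,.038): 
        print(z,cv2.minAreaRect((onz(cam(n),k.reshape(-1,2),z)[:,:2]*1000).astype(np.float32)))
E
```

```text
scene 324 357.6141975308642 268.5987654320988 ((356.9703063964844, 268.7030334472656), (35.17987060546875, 10.83540153503418), 39.28940963745117)
side 132 273.1666666666667 265.0681818181818 ((273.0860900878906, 265.55328369140625), (5.703752040863037, 25.350006103515625), 5.19442892074585)
grip [array([ 0.52381473, -0.29122204,  0.13881264]), array([ 0.52195695, -0.29290282,  0.13715594])] 0.0030035032586918113
scene 2039.5 [[270, 166], [232, 201], [266, 221], [304, 183]] [[0.695, 0.12, 0.038], [0.533, 0.097, 0.038], [0.546, -0.014, 0.038], [0.709, 0.006, 0.038]] [[0.62897231 0.05968434 0.025     ]]
0.018 ((634.615234375, 65.17355346679688), (174.44752502441406, 122.73854064941406), 8.157301902770996)
0.038 ((621.161376953125, 50.905662536621094), (169.8776092529297, 119.5232162475586), 8.157297134399414)
side 1030.0 [[335, 215], [328, 196], [276, 201], [280, 220]] [[0.707, 0.006, 0.038], [0.695, 0.096, 0.038], [0.535, 0.073, 0.038], [0.545, -0.014, 0.038]] [[0.62295187 0.05431595 0.025     ]]
0.018 ((623.0857543945312, 63.765438079833984), (169.41197204589844, 94.6427230834961), 8.195064544677734)
0.038 ((620.9866943359375, 39.72239685058594), (166.20242309570312, 92.84969329833984), 8.195060729980469)
```

View pics/c1.png

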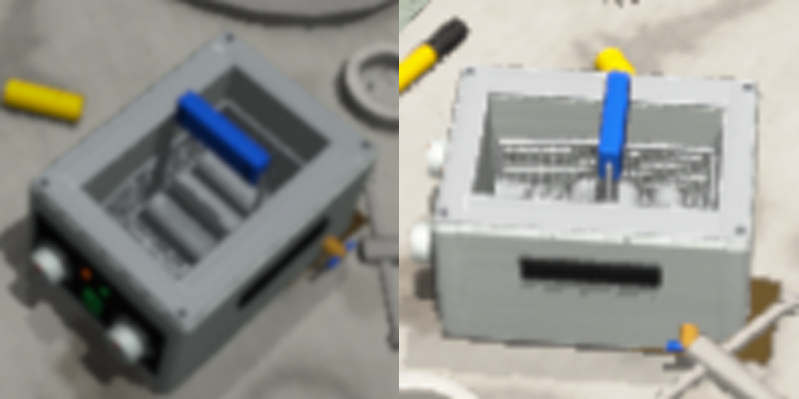

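```bash
python3 - <<'E'
from h import *
a=np.array([[38,182],[230,35],[372,150],[185,330]])/3.07+[285,225]-.3
b=np.array([[37,222],[65,70],[355,85],[345,240]])/4+[220,235]-.4
for n,uv in(("scene",a),("side",b)):
    w=onz(cam(n),uv,.112); print(n,w.mean(0),(w*1000).round().tolist(),cv2.minAreaRect((w[:,:2]*1000).astype(np.float32)))
    # well inner corners below
a2=np.array([[83,190],[235,68],[330,146],[182,280]])/3.07+[285,225]-.3
w=onz(cam("scene"),a2,.112);print(w.mean(0),(w*1000).round().tolist(),cv2.minAreaRect((w[:,:2]*1000).astype(np.float32)))
# blue ends of the grip top, z=.146 (top face)
e=np.array([[181,97],[265,165]])/3.07+[285,225]-.3
print(onz(cam("scene"),e,.146))
s=bot.read_state(); print(s['joint_positions'])
E
```

```text
scene [ 0.51355885 -0.29149796  0.112     ] [[431.0, -218.0, 112.0], [611.0, -237.0, 112.0], [597.0, -362.0, 112.0], [415.0, -349.0, 112.0]] ((512.9640502929688, -292.7763366699219), (131.34210205078125, 182.63650512695312), 84.03268432617188)
side [ 0.5134285  -0.29365562  0.112     ] [[417.0, -350.0, 112.0], [428.0, -222.0, 112.0], [611.0, -237.0, 112.0], [597.0, -366.0, 112.0]] ((513.921142578125, -293.5345764160156), (128.9756622314453, 183.02603149414062), 84.91888427734375)
[ 0.51411657 -0.29168512  0.112     ] [[446.0, -243.0, 112.0], [590.0, -257.0, 112.0], [581.0, -340.0, 112.0], [440.0, -327.0, 112.0]] ((514.018310546875, -291.87890625), (84.74269104003906, 144.0605010986328), 84.57907104492188)
[[ 0.52379981 -0.25611398  0.146     ]
 [ 0.51871481 -0.32511382  0.146     ]]
[ 5.33127817e+01  3.02684793e+01  8.21397704e+01 -1.14365259e-03
  6.76898867e+01 -1.02266679e+01]
```

Washer centre is at about (0.514,-0.292) with yaw about -5.3°, and rim corners agree with 190x140. The grip triangulates to (0.522,-0.293,0.138) against 0.133 expected. The tray is at about (0.621,0.052) with yaw +8°. The close crop confirms the blue bar over the well with three steel pins under it. Moving.

Request:
apply_moves(plan="-0.5 -0.55 0 0 0 0;-0.5 -0.55 0 0 0 0;-0.5 -0.55 0 0 0 0;-0.5 -0.55 0 0 0 0;-0.5 -0.55 0 0 0 0;-0.5 -0.55 0 0 0 0;-0.5 -0.55 0 0 0 0;-0.5 -0.55 0 0 0 0;-0.5 -0.55 0 0 0 0;-0.5 -0.55 0 0 0 0", gripper=0.3)

```text
time_s: 0.98
position: [0.3797, 0.2003, 0.2225]
tcp_rot: [[-0.895, 0.445, -0.0], [0.445, 0.895, -0.0], [0.0, -0.0, -1.0]]
force: [0.8, -0.2, -0.3]
opening: 0.65
grasp_force: 0.0
```

Request:
apply_moves(plan="-0.5 -0.55 0 0 0 0;-0.5 -0.55 0 0 0 0;-0.5 -0.55 0 0 0 0;-0.5 -0.55 0 0 0 0;-0.5 -0.55 0 0 0 0;-0.5 -0.55 0 0 0 0;-0.5 -0.55 0 0 0 0;-0.5 -0.55 0 0 0 0;-0.5 -0.55 0 0 0 0;-0.5 -0.55 0 0 0 0")

```text
time_s: 1.82
position: [0.4809, -0.1575, 0.2224]
tcp_rot: [[-0.895, 0.446, -0.0], [0.446, 0.895, 0.0], [0.0, 0.0, -1.0]]
force: [-0.3, 0.3, 0.6]
opening: 0.646
grasp_force: 0.0
```

Request:
apply_moves(plan="-0.5 -0.55 0 0 0 0;-0.5 -0.55 0 0 0 0;0 0 0 0 0 0.019;0 0 0 0 0 0.019;0 0 0 0 0 0.019;0 0 0 0 0 0.019;0 0 0 0 0 0.019;0 0 0 0 0 0.019;0 0 0 0 0 0.019;0 0 0 0 0 0.019")

```text
time_s: 2.65
position: [0.501, -0.227, 0.2223]
tcp_rot: [[-0.147, 0.989, -0.001], [0.989, 0.147, 0.0], [0.001, -0.001, -1.0]]
force: [0.0, -0.1, 0.4]
opening: 0.647
grasp_force: 0.0
```

Request:
apply_moves(plan="0 0 0 0 0 0.019;0 0 0 0 0 0.019;0 0 0 0 0 0;0 0 0 0 0 0")

```text
time_s: 2.98
position: [0.5011, -0.2271, 0.2224]
tcp_rot: [[0.082, 0.997, -0.0], [0.997, -0.082, 0.0], [0.0, -0.0, -1.0]]
force: [-0.3, -0.2, 0.2]
opening: 0.651
grasp_force: 0.0
```

```bash
cat >> h.py <<'E'
from scipy.spatial.transform import Rotation as Ro
def go(pos,yaw,tilt=0):
    """tool y = basket x at world yaw (deg); tilt = spout-down; prints tool-frame deltas in units"""
    s=bot.read_state(); R=np.array(s["tcp_rot"]); p=np.array(s["position"])
    w=np.radians(yaw); bx=np.array([np.cos(w),np.sin(w),0]); z=np.array([0,0,-1.])
    T=np.c_[np.cross(bx,z),bx,z]
    T=T@Ro.from_rotvec([np.radians(tilt),0,0]).as_matrix()
    rv=Ro.from_matrix(R.T@T).as_rotvec()/2/np.pi
    print("t",round(s["time_s"],2),"p",p.round(4),"yaw",np.degrees(np.arctan2(R[1,1],R[0,1])).round(2),"F",np.round(s["force"],1),"op",round(s["opening"],3),"g",round(s["grasp_force"],1))
    print("shift",(R.T@(np.array(pos)-p)/.05).round(3),"turn",rv.round(4),"j",np.round(s["joint_positions"],1))
    return T
E
python3 - <<'E'
from h import *
go([.522,-.2929,.2],-5.3)
c=cam("wrist"); im=capture("wrist"); cv2.imwrite("pics/w1.png",im[:,:,::-1])
h=cv2.cvtColor(im,cv2.COLOR_RGB2HSV); m=cv2.inRange(h,(105,150,50),(125,255,255))
k=max(cv2.findContours(m,0,2)[0],key=cv2.contourArea); r=cv2.minAreaRect(k); print(r,cv2.contourArea(k))
w=onz(c,cv2.boxPoints(r),.146); print((w*1000).round(1).tolist(),w.mean(0))
E
```

```text
t 2.98 p [ 0.5011 -0.2271  0.2224] yaw -4.68 F [-0.3 -0.2  0.2] op 0.651 g 0.0
shift [-1.278  0.524  0.446] turn [-0.0001 -0.      0.0017] j [-36.   24.5  92.9  -0.   62.6 -31.3]
((310.4896240234375, 274.7386779785156), (18.938631057739258, 55.03496551513672), 2.4895529747009277) 891.0
[[515.5, -290.1, 146.0], [520.1, -243.7, 146.0], [534.1, -245.5, 146.0], [530.3, -292.0, 146.0]] [ 0.52497111 -0.26784394  0.146     ]
```

View pics/w1.png

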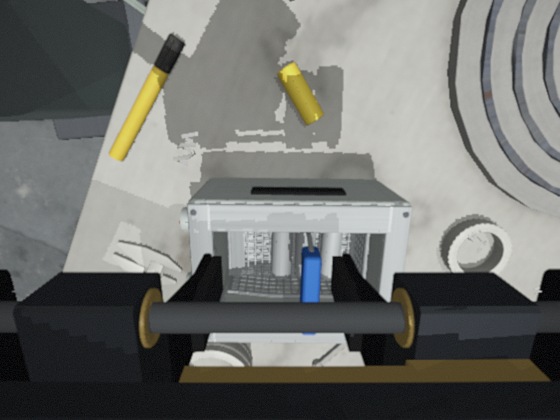

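The wrist view shows the bar at (310,290), yaw -5.2°, about (0.5227,-0.2925), with 14.0 mm width, as expected. The yellow look-alike at (300,92) stays untouched.

Request:
apply_moves(plan="-0.43 0.18 0 0 0 0.0016;-0.43 0.18 0 0 0 0;-0.41 0.17 0 0 0 0;0 0 0 0 0 0;0 0 0.5 0 0 0;0 0 0.5 0 0 0;0 0 0.5 0 0 0;0 0 0.4 0 0 0;0 0 0.24 0 0 0;0 0 0 0 0 0")

```text
time_s: 3.87
position: [0.5197, -0.2908, 0.1124]
tcp_rot: [[0.093, 0.996, -0.006], [0.996, -0.093, 0.005], [0.004, -0.006, -1.0]]
force: [-0.3, 0.4, 0.1]
opening: 0.649
grasp_force: 0.0
```

Request:
apply_moves(plan="0 0 0 0 0 0;0 0 0 0 0 0;0 0 0 0 0 0;0 0 0 0 0 0;0 0 0 0 0 0;0 0 0 0 0 0;0 0 0 0 0 0;0 0 0 0 0 0", gripper=-1)

```text
time_s: 4.53
position: [0.5224, -0.2931, 0.1158]
tcp_rot: [[0.095, 0.995, 0.001], [0.995, -0.095, -0.001], [-0.001, 0.001, -1.0]]
force: [1.0, -1.2, -0.3]
opening: 0.159
grasp_force: 30.0
```

Request:
apply_moves(plan="0 0 -0.05 0 0 0;0 0 -0.1 0 0 0;0 0 -0.2 0 0 0;0 0 -0.3 0 0 0;0 0 -0.3 0 0 0;0 0 -0.3 0 0 0;0 0 -0.3 0 0 0;0 0 -0.3 0 0 0;0 0 -0.3 0 0 0;0 0 -0.3 0 0 0")

```text
time_s: 5.37
position: [0.5212, -0.2923, 0.239]
tcp_rot: [[0.095, 0.996, -0.001], [0.996, -0.095, 0.001], [0.001, -0.001, -1.0]]
force: [-0.1, 0.7, -5.1]
opening: 0.161
grasp_force: 30.0
```

Request:
apply_moves(plan="0 0 -0.2 0 0 0;0 0 -0.1 0 0 0;0 0 -0.05 0 0 0;0 0 0 0 0 0;0 0 0 0 0 0")

```text
time_s: 5.78
position: [0.5213, -0.2924, 0.2547]
tcp_rot: [[0.095, 0.995, -0.001], [0.995, -0.095, 0.001], [0.001, -0.002, -1.0]]
force: [-0.1, 0.0, -4.9]
opening: 0.155
grasp_force: 30.0
```

```bash
python3 - <<'E'
from h import *
# pour geometry: spout lip in world for chosen tilt
def tcp_for(spout,yaw,tilt):
    w=np.radians(yaw); t=np.radians(tilt)
    x=np.array([np.cos(w)*np.cos(t),np.sin(w)*np.cos(t),np.sin(t)]) # basket x, spout (-x) down
    y=np.array([-np.sin(w),np.cos(w),0]); z=np.cross(x,y)
    g=np.array(spout)+78*x/1000+(108-19)*z/1000 -0*z
    tcp=g-0*z+ (0)*z
    low=min((np.array(spout)+ (a+70)*x/1000-19*z/1000)[2] for a in(-61,68))
    return tcp,low,x,z
go([.5,-.29,.2],8)
tray=np.array([.621,.052]); d=np.array([np.cos(np.radians(8)),np.sin(np.radians(8))])
for tilt in(0,18,34):
  for a in(.03,.045): print(tilt,a,*tcp_for([*(tray+a*d),.056],8,tilt))
im=capture("scene"); cv2.imwrite("pics/s2.png",cv2.resize(im[120:400,180:480,::-1],None,fx=2,fy=2))
E
```

```text
t 5.78 p [ 0.5213 -0.2924  0.2547] yaw -5.44 F [-0.1  0.  -4.9] op 0.155 g 30.0
shift [ 0.006 -0.427  1.096] turn [-0.0002 -0.0002 -0.0373] j [-40.   26.2  83.9  -0.   70.  -34.6]
0 0.03 [0.72794895 0.06703069 0.145     ] 0.037 [0.99026807 0.1391731  0.        ] [ 0. -0.  1.]
0 0.045 [0.74280297 0.06911829 0.145     ] 0.037 [0.99026807 0.1391731  0.        ] [ 0. -0.  1.]
18 0.03 [0.69693365 0.06267178 0.16474736] 0.04071107913976661 [0.9418009  0.13236148 0.30901699] [-0.30600966 -0.04300685  0.95105652]
18 0.045 [0.71178767 0.06475938 0.16474736] 0.04071107913976661 [0.9418009  0.13236148 0.30901699] [-0.30600966 -0.04300685  0.95105652]
34 0.03 [0.66545983 0.05824842 0.17340139] 0.04528102225269093 [0.82096944 0.11537973 0.5591929 ] [-0.55375088 -0.07782461  0.82903757]
34 0.045 [0.68031385 0.06033602 0.17340139] 0.04528102225269093 [0.82096944 0.11537973 0.5591929 ] [-0.55375088 -0.07782461  0.82903757]
```

View pics/s2.png

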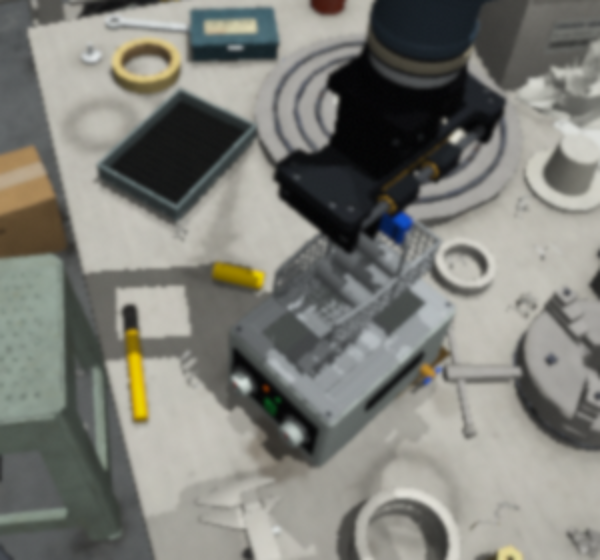

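Basket is out with all three pins (-5 N load). Turning it to the tray's yaw, then travelling.

Request:
apply_moves(plan="0 0 0 0 0 -0.0053;0 0 0 0 0 -0.008;0 0 0 0 0 -0.008;0 0 0 0 0 -0.008;0 0 0 0 0 -0.008;0.11 0.09 0 0 0 0;0.22 0.18 0 0 0 0;0.33 0.26 0 0 0 0;0.436 0.353 0 0 0 0;0.436 0.353 0 0 0 0")

```text
time_s: 6.67
position: [0.5729, -0.2064, 0.2551]
tcp_rot: [[-0.137, 0.991, -0.001], [0.991, 0.137, 0.001], [0.002, -0.0, -1.0]]
force: [0.1, -0.2, -5.1]
opening: 0.158
grasp_force: 30.0
```

Request:
apply_moves(plan="0.436 0.353 0 0 0 0;0.436 0.353 0 0 0 0;0.436 0.353 0 0 0 0;0.436 0.353 0 0 0 0;0.436 0.353 0 0 0 0;0.436 0.353 0 0 0 0;0.436 0.353 0 0 0 0;0.436 0.353 0 0 0 0;0.436 0.353 0 0 0 0;0.436 0.353 0 0 0 0")

```text
time_s: 7.5
position: [0.717, 0.0353, 0.2546]
tcp_rot: [[-0.139, 0.99, -0.002], [0.99, 0.139, 0.001], [0.001, -0.001, -1.0]]
force: [-0.6, -0.7, -5.4]
opening: 0.162
grasp_force: 30.0
```

Request:
apply_moves(plan="0.32 0.26 0 0 0 0;0.21 0.17 0 0 0 0;0.11 0.09 0 0 0 0;0 0 0 0 0 0;0 0 0 0 0 0;0 0 0 0 0 0")

```text
time_s: 8.0
position: [0.7375, 0.0661, 0.2554]
tcp_rot: [[-0.138, 0.99, -0.001], [0.99, 0.138, -0.001], [-0.001, -0.001, -1.0]]
force: [-0.9, -1.0, -4.6]
opening: 0.154
grasp_force: 30.0
```

```bash
sed -i 's/np.radians(tilt),0,0/-np.radians(tilt),0,0/' h.py; python3 - <<'E'
from h import *
go([.738,.0684,.172],8)
im=capture("scene"); cv2.imwrite("pics/s3.png",cv2.resize(im[60:300,180:460,::-1],None,fx=2,fy=2))
# turntable rim extremes
print(onz(cam("scene"),[[310,178],[330,210],[345,222]],.02))
E
```

```text
t 8.0 p [0.7375 0.0661 0.2554] yaw 7.91 F [-0.9 -1.  -4.6] op 0.154 g 30.0
shift [0.045 0.018 1.667] turn [-0.0002  0.0001 -0.0002] j [ -3.5  38.3  60.9  -0.1  80.9 -11.4]
[[ 0.74984752  0.01866123  0.02      ]
 [ 0.694881   -0.09688733  0.02      ]
 [ 0.68920064 -0.14991531  0.02      ]]
```

View pics/s3.png

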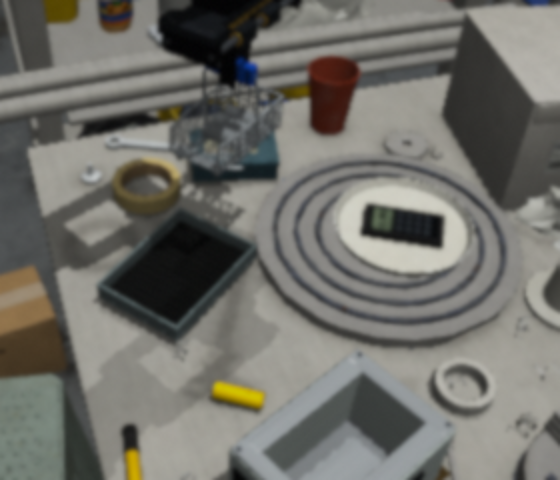

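```bash
python3 - <<'E'
from h import *
c=cam("scene")
print("box base",onz(c,[[275,150],[318,149]],0).round(3).tolist(),"box top",onz(c,[[275,127],[318,125],[275,139],[318,137]],.04).round(3).tolist())
print("tape near",onz(c,[[270,155],[252,166],[237,152]],0.01).round(3).tolist())
c=cam("side"); print("side box",onz(c,[[354,187],[376,202],[400,184]],0.0).round(3).tolist())
E
```

```text
box base [[0.787, 0.191, 0.0], [0.881, 0.098, 0.0]] box top [[0.833, 0.235, 0.04], [0.932, 0.144, 0.04], [0.79, 0.193, 0.04], [0.886, 0.105, 0.04]]
tape near [[0.752, 0.177, 0.01], [0.681, 0.181, 0.01], [0.694, 0.26, 0.01]]
side box [[0.791, 0.19, 0.0], [0.851, 0.112, 0.0], [0.947, 0.205, 0.0]]
```

The crop shows the basket level above and beyond the tray, clear of the tape (143,185) and the teal box (233,155). Descending and tilting about the lip.

Request:
apply_moves(plan="0.04 0.02 0.07 0 0 0;0 0 0.15 0 0 0;0 0 0.25 0 0 0;0 0 0.3 0 0 0;0 0 0.3 0 0 0;0 0 0.3 0 0 0;0 0 0.2 0 0 0;0 0 0.1 0 0 0;0 -0.025 -0.027 -0.0028 0 0;0 -0.025 -0.027 -0.0028 0 0")

```text
time_s: 8.88
position: [0.7363, 0.069, 0.1735]
tcp_rot: [[-0.139, 0.99, 0.034], [0.99, 0.139, 0.005], [0.0, 0.035, -0.999]]
force: [0.5, -0.6, -4.6]
opening: 0.16
grasp_force: 30.0
```

Request:
apply_moves(plan="0 -0.025 -0.027 -0.0028 0 0;0 -0.025 -0.027 -0.0028 0 0;0 -0.025 -0.027 -0.0028 0 0;0 -0.025 -0.027 -0.0028 0 0;0 -0.025 -0.027 -0.0028 0 0;0 -0.025 -0.027 -0.0028 0 0;0 -0.025 -0.027 -0.0028 0 0;0 -0.025 -0.027 -0.0028 0 0;0 -0.025 -0.027 -0.0028 0 0;0 -0.025 -0.027 -0.0028 0 0")

```text
time_s: 9.72
position: [0.7224, 0.067, 0.187]
tcp_rot: [[-0.139, 0.968, 0.208], [0.99, 0.136, 0.029], [-0.0, 0.21, -0.978]]
force: [-1.0, -0.6, -5.0]
opening: 0.156
grasp_force: 30.0
```

```bash
cat >> h.py <<'E'
def lip():
    s=bot.read_state(); R=np.array(s["tcp_rot"]); l=np.array(s["position"])+R@np.array([0,-.078,.0718])
    q=l[:2]-[.621,.052]; w=np.radians(8); print("lip",l.round(4),"tray xy",(q@np.array([[np.cos(w),-np.sin(w)],[np.sin(w),np.cos(w)]])).round(4),"tilt",np.degrees(np.arcsin(R[2,1])).round(2)); return R
E
python3 - <<'E'
from h import *
R=lip(); go([.7,.06,.1],8,12)
print("down50mm in tool",(R.T@[0,0,-1]).round(3))
s=bot.read_state();print(s["joint_positions"])
E
```

```text
lip [0.6618 0.0585 0.1005] tray xy [0.0413 0.0008] tilt 12.13
t 9.72 p [0.7224 0.067  0.187 ] yaw 7.99 F [-1.  -0.6 -5. ] op 0.156 g 30.0
shift [-0.077 -0.818  1.605] turn [ 0.0004  0.     -0.    ] j [ -4.6  35.7  78.8   3.3  53.7 -14.3]
down50mm in tool [ 0.    -0.21   0.978]
[ -4.61708335  35.66601027  78.82774337   3.25105986  53.70198434
 -14.26491083]
```

Request:
apply_moves(plan="0 -0.025 -0.027 -0.0028 0 0;0 -0.025 -0.027 -0.0028 0 0;0 -0.025 -0.027 -0.0028 0 0;0 -0.03 0.12 0 0 0;0 -0.03 0.12 0 0 0;0 -0.03 0.12 0 0 0;0 -0.035 0.13 0 0 0;0 -0.035 0.13 0 0 0;0 -0.03 0.12 0 0 0;0 -0.03 0.12 0 0 0")

```text
time_s: 10.55
position: [0.7185, 0.0667, 0.1442]
tcp_rot: [[-0.139, 0.956, 0.257], [0.99, 0.134, 0.036], [0.0, 0.26, -0.966]]
force: [-0.4, 0.8, -5.1]
opening: 0.157
grasp_force: 30.0
```

Request:
apply_moves(plan="0 -0.01 0.06 0 0 0;0 0 0 0 0 0;0 0 0 0 0 0;0 0 0 0 0 0")

```text
time_s: 10.88
position: [0.7194, 0.0667, 0.1428]
tcp_rot: [[-0.139, 0.956, 0.259], [0.99, 0.134, 0.036], [-0.0, 0.262, -0.965]]
force: [0.6, -0.3, -5.4]
opening: 0.161
grasp_force: 30.0
```

```bash
python3 - <<'E'
from h import *
lip(); go([.7,.06,.1],8,15)
a=capture("scene"); b=capture("side")
f=lambda I:cv2.resize(I[:,:,::-1],(400,400),interpolation=cv2.INTER_CUBIC)
cv2.imwrite("pics/s4.png",np.hstack([f(a[110:250,215:355]),f(b[140:260,260:380])]))
E
```

```text
lip [0.6635 0.0588 0.0531] tray xy [0.043  0.0008] tilt 15.18
t 10.88 p [0.7194 0.0667 0.1428] yaw 8.0 F [ 0.6 -0.3 -5.4] op 0.161 g 30.0
shift [-0.078 -0.613  0.721] turn [ 0.0005  0.     -0.    ] j [ -5.   37.6  84.    4.9  43.7 -16.1]
```

View pics/s4.png

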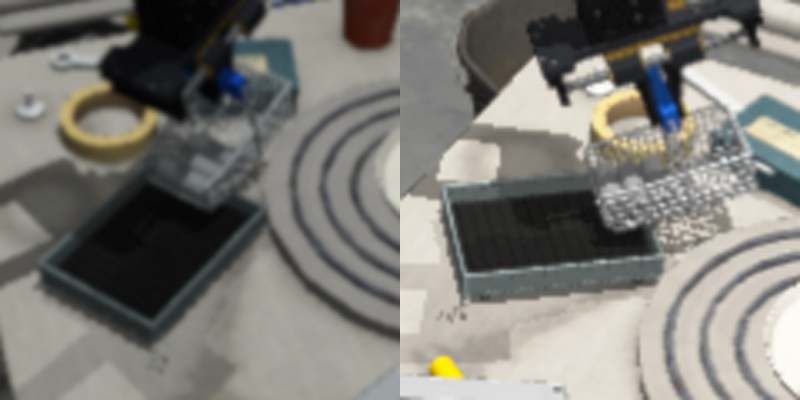

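The basket is tilted 15° with its lip over the tray's +x part, at (200,195) in the left panel and (610,220) in the right. The pins have gathered at the ramp. Tipping slowly.

Request:
apply_moves(plan="0 -0.0175 -0.019 -0.00194 0 0;0 -0.0175 -0.019 -0.00194 0 0;0 -0.0175 -0.019 -0.00194 0 0;0 -0.0175 -0.019 -0.00194 0 0;0 -0.0175 -0.019 -0.00194 0 0;0 -0.0175 -0.019 -0.00194 0 0;0 -0.0175 -0.019 -0.00194 0 0;0 0 0 0 0 0;0 0 0 0 0 0;0 0 0 0 0 0")

```text
time_s: 11.82
position: [0.7116, 0.0655, 0.1473]
tcp_rot: [[-0.139, 0.93, 0.34], [0.99, 0.131, 0.047], [-0.0, 0.343, -0.939]]
force: [0.3, -0.9, -3.1]
opening: 0.158
grasp_force: 30.0
```

Request:
apply_moves(plan="0 -0.0175 -0.019 -0.00194 0 0;0 0 0 0 0 0;0 -0.0175 -0.019 -0.00194 0 0;0 0 0 0 0 0;0 -0.0175 -0.019 -0.00194 0 0;0 0 0 0 0 0;0 -0.0175 -0.019 -0.00194 0 0;0 0 0 0 0 0;0 -0.0175 -0.019 -0.00194 0 0;0 0 0 0 0 0")

```text
time_s: 12.65
position: [0.7048, 0.0648, 0.1496]
tcp_rot: [[-0.139, 0.908, 0.395], [0.99, 0.127, 0.056], [0.0, 0.398, -0.917]]
force: [0.0, 0.5, -1.4]
opening: 0.158
grasp_force: 30.0
```

Request:
apply_moves(plan="0 -0.0175 -0.019 -0.00194 0 0;0 0 0 0 0 0;0 -0.0175 -0.019 -0.00194 0 0;0 0 0 0 0 0;0 -0.0175 -0.019 -0.00194 0 0;0 0 0 0 0 0;0 -0.0175 -0.019 -0.00194 0 0;0 0 0 0 0 0;0 -0.0175 -0.019 -0.00194 0 0;0 0 0 0 0 0")

```text
time_s: 13.48
position: [0.6988, 0.064, 0.1519]
tcp_rot: [[-0.139, 0.883, 0.449], [0.99, 0.124, 0.063], [0.0, 0.453, -0.891]]
force: [-0.3, -0.3, -2.5]
opening: 0.161
grasp_force: 30.0
```

Request:
apply_moves(plan="0 -0.0175 -0.019 -0.00194 0 0;0 -0.0175 -0.019 -0.00194 0 0;0 -0.0175 -0.019 -0.00194 0 0;0 -0.0175 -0.019 -0.00194 0 0;0 -0.0175 -0.019 -0.00194 0 0;0 -0.0175 -0.019 -0.00194 0 0;0 -0.0175 -0.019 -0.00194 0 0;0 -0.0175 -0.019 -0.00194 0 0;0 0 0 0 0 0;0 0 0 0 0 0")

```text
time_s: 14.32
position: [0.6895, 0.0625, 0.1553]
tcp_rot: [[-0.139, 0.835, 0.533], [0.99, 0.117, 0.075], [0.0, 0.538, -0.843]]
force: [-0.1, -0.6, -2.5]
opening: 0.157
grasp_force: 30.0
```

```bash
python3 - <<'E'
from h import *
lip(); go([.7,.06,.1],8,33)
a=capture("scene"); b=capture("side")
f=lambda I:cv2.resize(I[:,:,::-1],(400,400),interpolation=cv2.INTER_CUBIC)
cv2.imwrite("pics/s5.png",np.hstack([f(a[110:250,215:355]),f(b[140:260,260:380])]))
E
```

```text
lip [0.6627 0.0587 0.0528] tray xy [0.0422 0.0008] tilt 32.56
t 14.32 p [0.6895 0.0625 0.1553] yaw 7.97 F [-0.1 -0.6 -2.5] op 0.157 g 30.0
shift [-0.078 -0.426  1.039] turn [-0.0012  0.     -0.0001] j [ -7.8  32.7 101.9  31.8  16.2 -44.2]
```

View pics/s5.png

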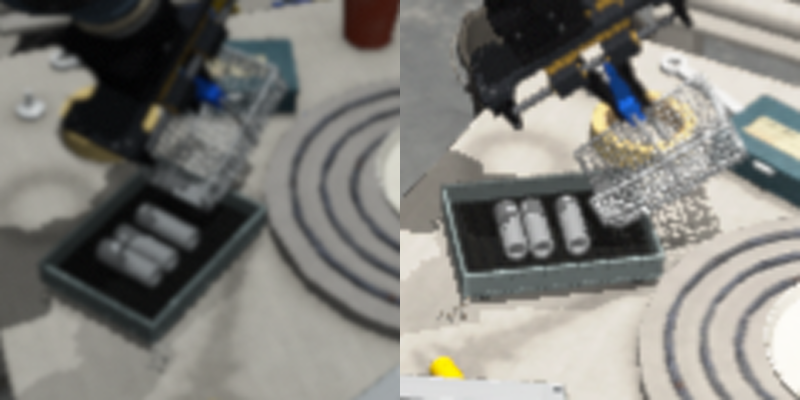

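All three pins lie in the tray, at (120,260), (145,248) and (168,225) in the left panel and (512,228), (538,228) and (573,222) in the right. The basket is empty. Rising straight up, then levelling.

Request:
apply_moves(plan="0 0.03 -0.04 0 0 0;0 0.06 -0.09 0 0 0;0 0.1 -0.16 0 0 0;0 0.15 -0.24 0 0 0;0 0.2 -0.3 0 0 0;0 0.2 -0.3 0 0 0;0 0.2 -0.3 0 0 0;0 0.2 -0.3 0 0 0;0 0.15 -0.24 0 0 0;0 0.08 -0.12 0 0 0")

```text
time_s: 15.25
position: [0.6924, 0.0626, 0.2838]
tcp_rot: [[-0.139, 0.832, 0.537], [0.99, 0.117, 0.074], [-0.002, 0.542, -0.84]]
force: [0.7, -0.1, -2.8]
opening: 0.155
grasp_force: 30.0
```

Request:
apply_moves(plan="0 0 0 0.006 0 0;0 0 0 0.01 0 0;0 0 0 0.01 0 0;0 0 0 0.01 0 0;0 0 0 0.01 0 0;0 0 0 0.01 0 0;0 0 0 0.01 0 0;0 0 0 0.01 0 0;0 0 0 0.01 0 0;0 0 0 0.0045 0 0")

```text
time_s: 16.08
position: [0.6926, 0.0627, 0.2801]
tcp_rot: [[-0.138, 0.99, -0.001], [0.99, 0.138, -0.001], [-0.001, -0.001, -1.0]]
force: [-0.0, -1.1, -2.1]
opening: 0.157
grasp_force: 30.0
```

Request:
apply_moves(plan="0 0 0 0 0 0.006;0 0 0 0 0 0.012;0 0 0 0 0 0.015;0 0 0 0 0 0.015;0 0 0 0 0 0.015;0 0 0 0 0 0.015;0 0 0 0 0 0.015;0 0 0 0 0 0.015;0 0 0 0 0 0.015;0 0 0 0 0 0.015")

```text
time_s: 16.92
position: [0.6914, 0.0627, 0.28]
tcp_rot: [[0.669, 0.743, 0.0], [0.743, -0.669, -0.0], [-0.0, 0.001, -1.0]]
force: [-0.5, 0.3, -3.0]
opening: 0.158
grasp_force: 30.0
```

Request:
apply_moves(plan="0 0 0 0 0 0.015;0 0 0 0 0 0.015;0 0 0 0 0 0.015;0 0 0 0 0 0.015;0 0 0 0 0 0.015;0 0 0 0 0 0.015;0 0 0 0 0 0.015;0 0 0 0 0 0.015;0 0 0 0 0 0.015;0 0 0 0 0 0.011")

```text
time_s: 17.75
position: [0.6914, 0.0627, 0.28]
tcp_rot: [[0.997, -0.079, 0.0], [-0.079, -0.997, -0.0], [0.0, 0.0, -1.0]]
force: [-0.2, -0.0, -2.9]
opening: 0.16
grasp_force: 30.0
```

```bash
python3 - <<'E'
from h import *
go([.5138,-.2965,.28],-95.3)
A=capture("scene")[:,:,::-1]; B=capture("side")[:,:,::-1]
cv2.imwrite("pics/sA.png",A);cv2.imwrite("pics/sB.png",B)
# empty washer: aluminium rim inner opening -> well corners
for n,I,(x0,y0,x1,y1) in(("scene",A,(285,225,415,355)),("side",B,(220,240,325,335))):
    g=cv2.cvtColor(I,cv2.COLOR_BGR2GRAY); print(n,[int(v) for v in np.percentile(g[y0:y1,x0:x1],[5,25,50,75,95])])
f=lambda I:cv2.resize(I,(400,400),interpolation=cv2.INTER_CUBIC)
cv2.imwrite("pics/s6.png",np.hstack([f(A[225:355,285:415]),f(B[235:335,220:320])]))
E
```

```text
t 17.75 p [0.6914 0.0627 0.28  ] yaw -94.53 F [-0.2 -0.  -2.9] op 0.16 g 30.0
shift [-2.973e+00  7.441e+00  1.000e-03] turn [ 0.0001 -0.0001  0.0021] j [-4.  33.  67.3 -0.  79.7 90.5]
scene [44, 87, 138, 155, 160]
side [112, 152, 192, 220, 226]
```

View pics/s6.png

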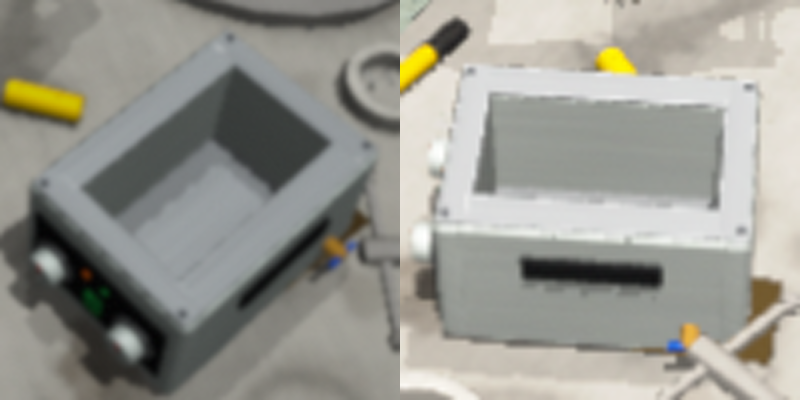

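Request:
apply_moves(plan="-0.05 0.12 0 0 0 0.0021;-0.1 0.25 0 0 0 0;-0.15 0.375 0 0 0 0;-0.2 0.5 0 0 0 0;-0.2 0.5 0 0 0 0;-0.2 0.5 0 0 0 0;-0.2 0.5 0 0 0 0;-0.2 0.5 0 0 0 0;-0.2 0.5 0 0 0 0;-0.2 0.5 0 0 0 0")

```text
time_s: 18.68
position: [0.5865, -0.1434, 0.2806]
tcp_rot: [[0.996, -0.087, -0.0], [-0.087, -0.996, -0.001], [0.0, 0.001, -1.0]]
force: [-0.0, -0.4, -2.3]
opening: 0.158
grasp_force: 30.0
```

Request:
apply_moves(plan="-0.2 0.5 0 0 0 0;-0.2 0.5 0 0 0 0;-0.2 0.5 0 0 0 0;-0.2 0.5 0 0 0 0;-0.2 0.5 0 0 0 0;-0.15 0.375 0 0 0 0;-0.1 0.25 0 0 0 0;-0.05 0.12 0 0 0 0;0 0 0 0 0 0;0 0 0 0 0 0")

```text
time_s: 19.52
position: [0.5092, -0.2968, 0.2803]
tcp_rot: [[0.996, -0.087, 0.0], [-0.087, -0.996, 0.001], [0.0, -0.001, -1.0]]
force: [0.1, 0.0, -2.4]
opening: 0.162
grasp_force: 30.0
```

```bash
python3 - <<'E'
from h import *
go([.5138,-.2965,.2035],-95.3)
b=np.array([[90,92],[322,105],[316,210],[75,192]])/4+[220,235]-.4
w=onz(cam("side"),b,.112); print(w.mean(0),(w*1000).round().tolist())
# blue grip now: triangulate
A=capture("scene");B=capture("side");P=[];C=[]
for n,I in(("scene",A),("side",B)):
    h=cv2.cvtColor(I,cv2.COLOR_RGB2HSV); m=cv2.inRange(h,(105,150,60),(125,255,255)); m[:200]=0; m[:,:230]=0; m[:,430:]=0
    k=max(cv2.findContours(m,0,2)[0],key=cv2.contourArea); r=cv2.boundingRect(k); print(n,cv2.contourArea(k),r)
E
```

```text
t 19.52 p [ 0.5092 -0.2968  0.2803] yaw -95.01 F [ 0.1  0.  -2.4] op 0.162 g 30.0
shift [ 0.092 -0.013  1.537] turn [-0.0001 -0.      0.0008] j [-41.1  24.   83.4   0.   72.7  53.9]
[ 0.51356298 -0.29103851  0.112     ] [[445.0, -242.0, 112.0], [589.0, -255.0, 112.0], [582.0, -342.0, 112.0], [439.0, -326.0, 112.0]]
scene 162.0 (355, 216, 16, 21)
side 23.5 (282, 210, 4, 12)
```

Request:
apply_moves(plan="0.082 -0.02 0.1 0 0 0.0008;0 0 0.25 0 0 0;0 0 0.3 0 0 0;0 0 0.3 0 0 0;0 0 0.2 0 0 0;0 0 0.12 0 0 0;0 0 0.08 0 0 0;0 0 0.05 0 0 0;0 0 0 0 0 0;0 0 0 0 0 0")

```text
time_s: 20.45
position: [0.5138, -0.2968, 0.2109]
tcp_rot: [[0.996, -0.092, 0.001], [-0.092, -0.996, -0.001], [0.001, 0.001, -1.0]]
force: [0.7, 0.3, -3.0]
opening: 0.154
grasp_force: 30.0
```

Request:
apply_moves(plan="0 0 0.04 0 0 0;0 0 0.03 0 0 0;0 0 0.03 0 0 0;0 0 0.02 0 0 0;0 0 0 0 0 0;0 0 0 0 0 0")

```text
time_s: 20.95
position: [0.5134, -0.2966, 0.2043]
tcp_rot: [[0.996, -0.092, -0.0], [-0.092, -0.996, 0.0], [-0.0, -0.0, -1.0]]
force: [-0.0, -0.3, -2.1]
opening: 0.16
grasp_force: 30.0
```

Request:
apply_moves(plan="0 0 0.01 0 0 0;0 0 0.01 0 0 0;0 0 0 0 0 0;0 0 0 0 0 0")

```text
time_s: 21.28
position: [0.5134, -0.2966, 0.2033]
tcp_rot: [[0.996, -0.092, -0.0], [-0.092, -0.996, 0.0], [-0.0, -0.0, -1.0]]
force: [0.2, -0.1, -2.1]
opening: 0.16
grasp_force: 30.0
```

Request:
apply_moves(plan="0 0 0.01 0 0 0;0 0 0 0 0 0;0 0 0 0 0 0")

```text
time_s: 21.53
position: [0.5134, -0.2966, 0.2028]
tcp_rot: [[0.996, -0.092, -0.0], [-0.092, -0.996, -0.0], [-0.0, 0.0, -1.0]]
force: [-0.2, -0.9, -2.8]
opening: 0.155
grasp_force: 30.0
```

Request:
apply_moves(plan="0 0 0.01 0 0 0;0 0 0 0 0 0;0 0 0 0 0 0")

```text
time_s: 21.78
position: [0.5134, -0.2966, 0.2028]
tcp_rot: [[0.996, -0.092, 0.0], [-0.092, -0.996, -0.0], [0.0, 0.0, -1.0]]
force: [-1.1, 0.3, 1.6]
opening: 0.155
grasp_force: 30.0
```

Contact at 0.2028, exactly the expected height. Releasing.

Request:
apply_moves(plan="0 0 0 0 0 0;0 0 0 0 0 0;0 0 0 0 0 0;0 0 0 0 0 0;0 0 0 0 0 0;0 0 0 0 0 0", gripper=0)

```text
time_s: 22.28
position: [0.5135, -0.2967, 0.2023]
tcp_rot: [[0.996, -0.092, 0.0], [-0.092, -0.996, -0.0], [0.0, 0.0, -1.0]]
force: [-0.1, -0.3, 0.0]
opening: 0.476
grasp_force: 0.0
```

Request:
apply_moves(plan="0 0 -0.1 0 0 0;0 0 -0.2 0 0 0;0 0 -0.4 0 0 0;0 0 -0.5 0 0 0;0 0 -0.5 0 0 0;0 0 -0.4 0 0 0;0 0 -0.2 0 0 0;0 0 0 0 0 0;0 0 0 0 0 0;0 0 0 0 0 0")

```text
time_s: 23.12
position: [0.5127, -0.296, 0.316]
tcp_rot: [[0.996, -0.092, -0.002], [-0.092, -0.996, 0.002], [-0.002, -0.002, -1.0]]
force: [-0.8, -0.1, 0.0]
opening: 0.503
grasp_force: 0.0
```

```bash
python3 - <<'E'
from h import *
go([.5138,-.2965,.3],-95.3)
A=capture("scene");B=capture("side")
f=lambda I:cv2.resize(I[:,:,::-1],(400,500),interpolation=cv2.INTER_CUBIC)
cv2.imwrite("pics/s7.png",np.hstack([f(A[150:350,230:390]),f(B[180:340,215:343])]))
E
```

```text
t 23.12 p [ 0.5127 -0.296   0.316 ] yaw -95.29 F [-0.8 -0.1  0. ] op 0.503 g 0.0
shift [0.024 0.009 0.32 ] turn [-0.0002  0.0004  0.    ] j [-40.8  22.5  80.   -0.   77.7  54.5]
```

View pics/s7.png

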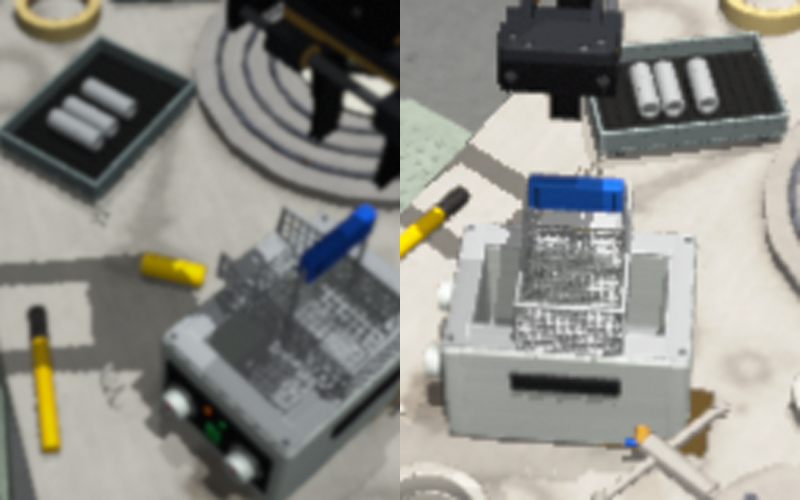

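The basket sits upright crosswise on the rim, centred over the well at about (572,265) in the right panel. All three pins are in the tray, the other things are where they were, and the gripper is clear.

```bash
python3 -c "
from rig import bot
print(bot.hand_in())"
```

```text
the job is handed in; nothing more can be done
None
```

The job is handed in at about 23 s: all three gudgeon pins lie in the tray, the empty basket stands upright crosswise on the washer's rim, centred over the well to within what the cameras show, and nothing else was touched.

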